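# Empty the catch tray

## Robot

A 6-joint arm with a two-finger parallel gripper is mounted at the origin on the work surface; the furniture and walls round the work are solid. World frame = base frame: x ahead of the robot, y to its left, z up, the work surface at z = 0. Lengths are in m, angles in rad, forces in N, time in s.
With the tool pointing down it reaches from about 0.35 to 0.775 m from the base axis. Payload 5.5 kg.
Tool frame: the origin (TCP) lies between the finger pads; the fingertips stand 19 mm ahead of it and the grasp point (between the pads) is the TCP; z points along the fingers, x is the direction in which the jaws open and shut, and the axes are right-handed (so a half turn about z gives the same grasp; the last joint's range is limited). The gripper opens to 85 mm and grips with 20 to 120 N. Pads are 22 mm wide; open, the fingers measure 114 mm over their backs; the gripper's body (76 mm by 85 mm) begins 54 mm behind the grasp point. The pads swing forward as they close: fully open they stand 13 mm farther back than shut.
Start: joints at [-1.245, 0.313, 0.046, 1.304, 0, 1.431], TCP at [0.258, -0.514, 0.25] pointing down, gripper open.
Joint ranges: [-2.76, 2.76], [-0.86, 1.69], [-1.03, 1.26], [-2.2, 2.34], [-1.47, 1.5], [-3.14, 3.14]. Speed limits (rad/s): [2.57, 2.57, 3.14, 3.14, 3.14, 3.14].

## Interface

Orientations are given as a unit quaternion [w, x, y, z].
In Python, from workcell import env gives the robot as it stands. The module is installed in compiled form; this text tells all that it offers.
- The arm moves only by the tool carry_out, never from a script. Its argument "steps" is a list of rows, each a list of 7 numbers: the gripper command: -1 is shut, 1 is fully open, values between are in proportion, then the shift along the tool's x, y, z in m, then the turn, a rotation vector about the tool's x, y, z in rad. A call has 1 to 20 rows; each row shifts and turns the commanded pose from where the row before left it, along the tool's axes as they then stand; what a row does not reach is not made up. A row lasts 1/8 s, in which the tool goes at most 62.5 mm and 10.7 degrees, less where a joint would pass 70% of its speed; a pose out of reach is approached as far as the arm can. A call with a gripper value outside its range is refused whole. The fingers move at their own pace and stop on an object; "grip_force" is the grip in N (left out, the last holds). Time passes only in rows, so rows that do not move let the fingers close. It gives the time, the measured TCP pose, the force and the opening at its end, in the units of the state.
- env.get_state(): the state, without advancing time (a new reading comes with each control period).
- env.read_camera(name): name is "scene" or "top" or "wrist"; returns a dict with "color" (384x512x3 uint8, red, green, blue), "K" (3x3 intrinsics, pixels), "R" (3x3) and "t" (3): a world point X has camera coordinates R X + t. Camera axes: x right, y down, z forward; pixel columns grow to the right and rows downward; lengths in m; the calibration is good to about 2 mm. The wrist camera is an equidistant fisheye: a pixel r from the principal point sees the ray r / f radians off the axis. A picture is of the moment at which its call begins. There is no depth.
- env.hand_in(): hands the job in, once; it reports no verdict.
The state is a dict: "clock": time; "joint_pos": joint angles; "qvel": joint speeds; "tau": joint torques, N m; "tcp_pos": TCP position; "orientation": TCP orientation; "wrist_force": force on the tool from outside, world axes, zero at the start; "ft_torque": the same for the moment, N m; "finger_gap": finger opening in m.
Only numpy, scipy, OpenCV 4.12 (cv2) and the standard library are available. Lean on these libraries where they do the work, as an engineer would, in place of code of your own. Each camera call takes 0.05 s, during which the arm holds its last target. There are 200 camera calls.

## Task

Empty the machine's catch tray. First take the three finished wooden pieces (two oblong drawer pulls and a round knob) out of the tray and stand each on its base on the floor of the tote, beside the pull already there, with nothing piled on anything else; then pick up the sanding block, scrape the three small offcut chips over the tray's open lip into the chip pan with it, and lay the block back down flat on the bench. Never grip the chips in the fingers, and leave the tin beside the block where it is.

Things in the scene. Friction and masses are not known exactly. Their poses are not given: they have to be found in the camera images.
- machine: grey bench machine with steel catch tray, fixed. Origin on the bench under the tray's centre; x points from open front lip to housing. Tray floor 35 mm above the origin, inside x -90 to 90, y -65 to 65 mm; side walls 5 mm thick, tops at 47 mm; behind x=90 the housing, 112 mm wide, 32 deep, 102 high
- lip (a point): middle of the tray's open front edge, on the tray floor (35 mm above the bench); axes as the machine's; the chips go over this edge towards -x
- pan (a point): centre of the chip pan's floor, 6 mm above the bench; the pan is part of the machine, in front of and below the lip; inside 56 (x) x 132 (y) mm, rim 26 mm above the bench; axes as the machine's
- tote: shallow open plywood tote, fixed; origin at centre of underside; outside 190 (x) x 150 (y) x 42 mm, walls 5 mm, inside 180 x 140 mm, inner floor 6 mm above the origin; small battens on the two short ends
- knob: finished round turned knob, pale wood, 28 mm diameter, 26 mm high, standing on its flat foot in the tray; origin at centre of underside, z up along its axis
- pull_a: finished drawer pull, pale wood, oblong 42 (its x) x 20 (its y) x 24 mm (z), ends stepped down to 19 mm high over the last 4 mm; origin at centre of underside; starts in the tray
- pull_b: finished drawer pull, pale wood, oblong 42 (its x) x 20 (its y) x 24 mm (z), ends stepped down to 19 mm high over the last 4 mm; origin at centre of underside; starts in the tray
- pull_c: finished drawer pull, pale wood, oblong 42 (its x) x 20 (its y) x 24 mm (z), ends stepped down to 19 mm high over the last 4 mm; origin at centre of underside; already lies in the tote at the start
- chip_0: loose offcut chip, pale wood, small flat rectangle 18 (x) x 15 (y) x 9 mm; origin at centre of underside; starts on the front half of the catch tray
- chip_1: loose offcut chip, pale wood, small flat rectangle 18 (x) x 15 (y) x 9 mm; origin at centre of underside; starts on the front half of the catch tray
- chip_2: loose offcut chip, pale wood, small flat rectangle 18 (x) x 15 (y) x 9 mm; origin at centre of underside; starts on the front half of the catch tray
- block: cork sanding block, 60 (x) x 100 (y) x 28 mm, used as scraper; origin at centre of underside; starts flat on the bench beyond the blue bench vice (94 mm high), which stands on the left between block and robot
- tin: bystander: open metal tin of panel pins, 69 mm across, 38 mm high, standing on the bench near the block; origin at centre of underside
There are look-alikes about, which are no part of the job. What is shaped like the knob but yellow is not meant.

How it is judged:
On the way, in this order (a step that is already met when the one before it is completed fails the run):
1. the knob and both pulls are in the tote, on their bases on its floor, let go, while the chips are still in the tray (x of knob in the frame of tote between -0.09 and 0.09 m and y of knob in the frame of tote between -0.07 and 0.07 m and z of each of knob, pull_a, pull_b in the frame of tote below 0.012 m and angle between each of knob, pull_a, pull_b's own z axis and vertical below 0.2 rad and linear speed of each of knob, pull_a, pull_b below 0.03 m/s and x of pull_a in the frame of tote between -0.09 and 0.09 m and y of pull_a in the frame of tote between -0.07 and 0.07 m and x of pull_b in the frame of tote between -0.09 and 0.09 m and y of pull_b in the frame of tote between -0.07 and 0.07 m and contact force between each of knob, pull_a, pull_b and the fingers below 0.1 N and not (x of chip_0 in the frame of machine between -0.15 and -0.086 m and y of chip_0 in the frame of machine between -0.07 and 0.07 m and z of chip_0 in the frame of machine below 0.029 m) and not (x of chip_1 in the frame of machine between -0.15 and -0.086 m and y of chip_1 in the frame of machine between -0.07 and 0.07 m and z of chip_1 in the frame of machine below 0.029 m) and not (x of chip_2 in the frame of machine between -0.15 and -0.086 m and y of chip_2 in the frame of machine between -0.07 and 0.07 m and z of chip_2 in the frame of machine below 0.029 m)), for 0.2 s.
2. the block, held in the fingers, pushes on a chip (contact force between block and the fingers above 1 N and (contact force between block and chip_0 above 0.02 N or contact force between block and chip_1 above 0.02 N or contact force between block and chip_2 above 0.02 N)), for 0.02 s.
3. all three chips are in the chip pan (x of chip_0 in the frame of machine between -0.15 and -0.086 m and y of chip_0 in the frame of machine between -0.07 and 0.07 m and z of each of chip_0, chip_1, chip_2 in the frame of machine below 0.029 m and x of chip_1 in the frame of machine between -0.15 and -0.086 m and y of chip_1 in the frame of machine between -0.07 and 0.07 m and x of chip_2 in the frame of machine between -0.15 and -0.086 m and y of chip_2 in the frame of machine between -0.07 and 0.07 m), for 0.2 s.
At the end, for the whole second after the job is handed in: Knob and all three pulls on the tote's floor (within 6 mm), upright within 0.2 rad; the three chips in the chip pan, origins under 29 mm above the bench; the block flat on the bench top itself (within 4 mm, 0.1 rad); all at rest (all of step 3 and x of knob in the frame of tote between -0.09 and 0.09 m and y of knob in the frame of tote between -0.07 and 0.07 m and z of each of knob, pull_a, pull_b, pull_c in the frame of tote below 0.012 m and angle between each of knob, pull_a, pull_b, pull_c's own z axis and vertical below 0.2 rad and linear speed of each of knob, pull_a, pull_b, pull_c, chip_0, chip_1, chip_2, block below 0.03 m/s and x of pull_a in the frame of tote between -0.09 and 0.09 m and y of pull_a in the frame of tote between -0.07 and 0.07 m and x of pull_b in the frame of tote between -0.09 and 0.09 m and y of pull_b in the frame of tote between -0.07 and 0.07 m and x of pull_c in the frame of tote between -0.09 and 0.09 m and y of pull_c in the frame of tote between -0.07 and 0.07 m and height (world z) of block below 0.004 m and angle between block's own z axis and vertical below 0.1 rad); the robot touches nothing.
It fails at once if a chip is gripped or pressed by the fingers (over 2 N) (contact force between any of chip_0, chip_1, chip_2 and the fingers above 2 N).
It fails at once if a bystander is moved by more than 30 mm (distance of tin from where it was at the start of the episode above 0.03 m).
It also fails if it takes over 72 s, if anything falls off the work surface, if the arm or the gripper's body presses on something with over 40 N, if the wrist force passes 120 N, or if a joint passes its speed limit or range.

## Working session

There is one attempt and no reset: what is moved stays moved. The work goes in short steps, Python scripts to look and compute and a tool call to move; the robot and the scene stay as the last step left them, time stands still between calls to the robot, and variables do not carry over. Pictures are saved under pics/ and viewed, about 8 in all and at most 12, crops included, and the job is handed in when it is done.

Besides the shell and the picture viewer there is one more tool, called after ">>>" as name(argument=value, ...), one argument or row to a line, values as JSON. carry_out: Moves the arm, as the interface text tells. Its arguments: {"type":"object","properties":{"steps":{"type":"array","items":{"type":"array","items":{"type":"number"}}},"grip_force":{"type":"number"}},"required":["steps"]}

```bash
mkdir -p pics
python3 - <<'E'
from workcell import env
import cv2,numpy as np,json
s=env.get_state();print({k:np.round(v,3).tolist() for k,v in s.items()})
for n in("scene","top"):
    c=env.read_camera(n);cv2.imwrite(f"pics/{n}0.png",cv2.resize(c["color"][...,::-1],(800,600),interpolation=cv2.INTER_CUBIC))
    print(n,np.round(c["K"],1).tolist(),np.round(c["R"],4).tolist(),np.round(c["t"],4).tolist())
E
```

```text
{'clock': 0.0, 'joint_pos': [-1.245, 0.314, 0.045, 1.304, 0.0, 1.431], 'qvel': [-0.0, 0.002, -0.001, -0.001, 0.001, 0.001], 'tau': [0.005, -48.062, 29.854, 0.019, 0.0, 0.0], 'tcp_pos': [0.258, -0.513, 0.249], 'orientation': [-0.001, 0.851, -0.525, -0.001], 'wrist_force': [0.095, -0.123, -0.906], 'ft_torque': [-0.014, 0.054, -0.043], 'finger_gap': 0.085}
scene [[377.0, 0.0, 263.8], [0.0, 377.0, 192.5], [0.0, 0.0, 1.0]] [[0.5327, -0.8463, -0.0072], [-0.6137, -0.3803, -0.6919], [0.5828, 0.373, -0.722]] [-0.2088, 0.3284, 0.6831]
top [[384.6, 0.0, 255.6], [0.0, 384.6, 193.8], [0.0, 0.0, 1.0]] [[0.0027, -1.0, -0.0048], [-0.9783, -0.0016, -0.2072], [0.2072, 0.0052, -0.9783]] [0.0181, 0.4608, 1.1251]
```

View pics/top0.png

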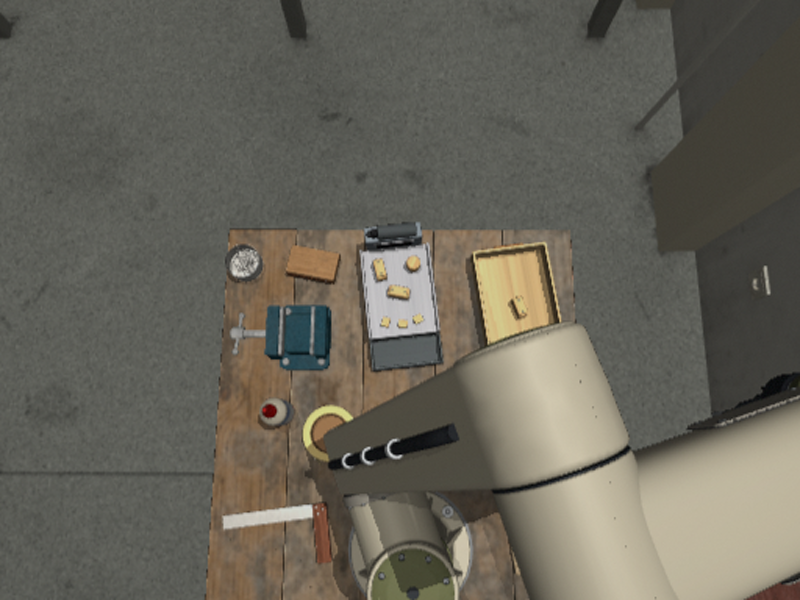

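View pics/scene0.png

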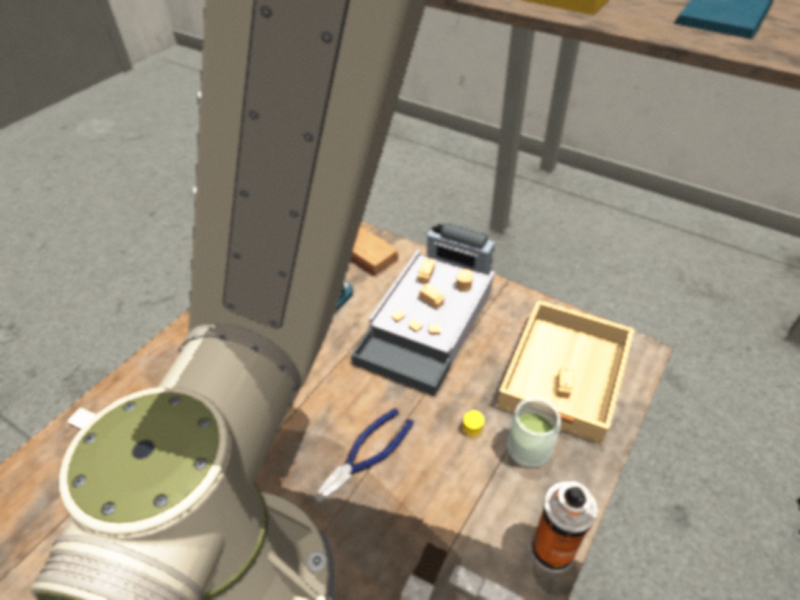

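Top view: pulls at (380,268) and (398,292), knob at (413,262), chips at (385,322), (403,323), (418,319), block at (313,263), tin at (244,263), vice at (298,335), and tote with pull_c at (518,306). Candidates for the knob are the pale wooden one in the tray (top 413,262) and the yellow one on the bench (scene 473,423), which is not meant. I'll check the choice in an enlarged crop.

Run:
```python
import cv2
from workcell import env
c=env.read_camera("top")["color"][...,::-1]
a=cv2.resize(c[138:240,140:300],(800,510),interpolation=cv2.INTER_CUBIC) # 5x
cv2.imwrite("pics/crop1.png",a)
```

```text
(no output)
```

View pics/crop1.png

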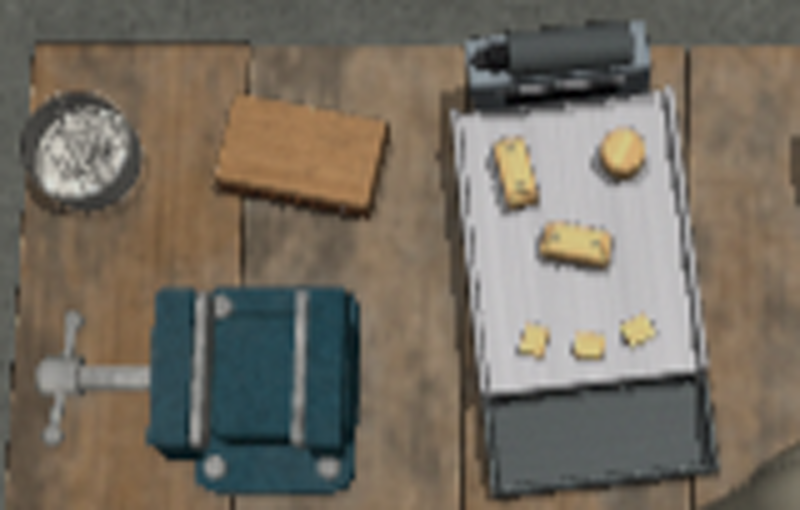

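```bash
cat > h.py <<'E'
import numpy as np
C={"scene":([377,263.8,192.5],[[0.5327,-0.8463,-0.0072],[-0.6137,-0.3803,-0.6919],[0.5828,0.373,-0.722]],[-0.2088,0.3284,0.6831]),
"top":([384.6,255.6,193.8],[[0.0027,-1.0,-0.0048],[-0.9783,-0.0016,-0.2072],[0.2072,0.0052,-0.9783]],[0.0181,0.4608,1.1251])}
def hit(cam,u,v,z):
    (f,cx,cy),R,t=C[cam];R=np.array(R);t=np.array(t)
    d=R.T@[(u-cx)/f,(v-cy)/f,1];o=-R.T@t
    return o+d*(z-o[2])/d[2]
E
python3 - <<'E'
from h import *
P={"blk":([(237,95),(388,123),(370,212),(217,183)],.028),"lip":([(488,392),(705,375)],.035),"wallback":([(453,112),(670,88)],.047),"wallfront":([(485,392),(708,373)],.047),"pan":([(492,497),(717,470)],.026),
"p1":([(508,138),(522,203),(514,168),(495,140),(522,137),(507,208),(537,203)],.059),"p2":([(541,233),(612,242),(577,240)],.059),"knob":([(623,150)],.061),"chips":([(534,338),(589,344),(638,328)],.044),
"tinrim":([(22,150),(138,150),(80,90),(80,212)],.038),"vice":([(150,290),(360,290),(360,445),(150,455)],.094)}
for k,(l,z) in P.items(): print(k,[np.round(hit("top",140+x/5-.4,138+y/5-.4,z)[:2],4).tolist() for x,y in l])
print("tote",[np.round(hit("top",x*.64,y*.64,.042)[:2],4).tolist() for x,y in [(472,252),(549,243),(558,318)]], "c",hit("top",518*.64,306*.64,.03))
print("tote scene",[np.round(hit("scene",x*.64,y*.64,.042)[:2],4).tolist() for x,y in [(540,302),(634,330),(603,430),(500,394)]], "c",hit("scene",566*.64,378*.64,.03))
E
```

```text
blk [[0.5853, 0.2372], [0.567, 0.1409], [0.509, 0.1508], [0.5276, 0.2475]]
lip [[0.3943, 0.0751], [0.405, -0.0573]]
wallback [[0.5685, 0.0985], [0.5842, -0.0367]]
wallfront [[0.3924, 0.0763], [0.4043, -0.0584]]
pan [[0.3312, 0.0723], [0.3479, -0.0646]]
p1 [[0.5482, 0.0635], [0.5071, 0.0545], [0.5291, 0.0596], [0.5469, 0.0715], [0.5489, 0.0549], [0.5039, 0.0636], [0.5071, 0.0454]]
p2 [[0.4883, 0.0428], [0.4827, -0.0003], [0.4839, 0.0209]]
knob [[0.5401, -0.0071]]
chips [[0.4262, 0.047], [0.4225, 0.0135], [0.4325, -0.0163]]
tinrim [[0.5461, 0.3685], [0.5462, 0.2958], [0.5854, 0.3343], [0.5062, 0.3299]]
vice [[0.4453, 0.2708], [0.4455, 0.1477], [0.3543, 0.1453], [0.3483, 0.2661]]
tote [[0.5661, -0.1257], [0.5851, -0.2803], [0.4323, -0.2903]] c [ 0.45858338 -0.21567016  0.03      ]
tote scene [[0.5655, -0.1305], [0.5861, -0.275], [0.3943, -0.2947], [0.3741, -0.1549]] c [ 0.45714755 -0.22020781  0.03      ]
```

>>> carry_out(
  steps=[
    [1,0,0,0,0,0,-0.1625],
    [1,0,0,0,0,0,-0.1625],
    [1,0,0,0,0,0,-0.1625],
    [1,0,0,0,0,0,-0.1625],
    [1,0,0,0,0,0,-0.1625],
    [1,0,0,0,0,0,-0.1625],
    [1,0.0164,-0.0539,0,0,0,0],
    [1,0.0164,-0.0539,0,0,0,0],
    [1,0.0164,-0.0539,0,0,0,0],
    [1,0.0164,-0.0539,0,0,0,0],
    [1,0.0164,-0.0539,0,0,0,0],
    [1,0.0164,-0.0539,0,0,0,0],
    [1,0.0164,-0.0539,0,0,0,0],
    [1,0.0164,-0.0539,0,0,0,0],
    [1,0.0164,-0.0539,0,0,0,0],
    [1,0.0164,-0.0539,0,0,0,0],
    [1,0,0,0,0,0,0],
  ],
)

```text
clock: 2.28
tcp_pos: [0.4915, 0.0028, 0.2499]
orientation: [-0.0, 0.998, -0.062, -0.0]
wrist_force: [-0.8, 0.6, -1.0]
finger_gap: 0.0853
```

Run:
```python
from workcell import env
import cv2,numpy as np
c=env.read_camera("wrist")
np.savez("w1.npz",**c)
print(np.round(c["K"],1).tolist(),np.round(c["R"],4).tolist(),np.round(c["t"],4).tolist())
t=env.read_camera("top")["color"][...,::-1]
cv2.imwrite("pics/w1.png",cv2.resize(c["color"][...,::-1],(800,600),interpolation=cv2.INTER_CUBIC))
cv2.imwrite("pics/t1.png",cv2.resize(t[145:245,285:385],(600,600),interpolation=cv2.INTER_CUBIC))
```

```text
[[297.3, 0.0, 254.3], [0.0, 297.3, 187.8], [0.0, 0.0, 1.0]] [[0.9923, -0.1236, 0.0005], [-0.1174, -0.9416, 0.3155], [-0.0385, -0.3131, -0.9489]] [-0.4871, 0.0192, 0.4005]
```

View pics/w1.png

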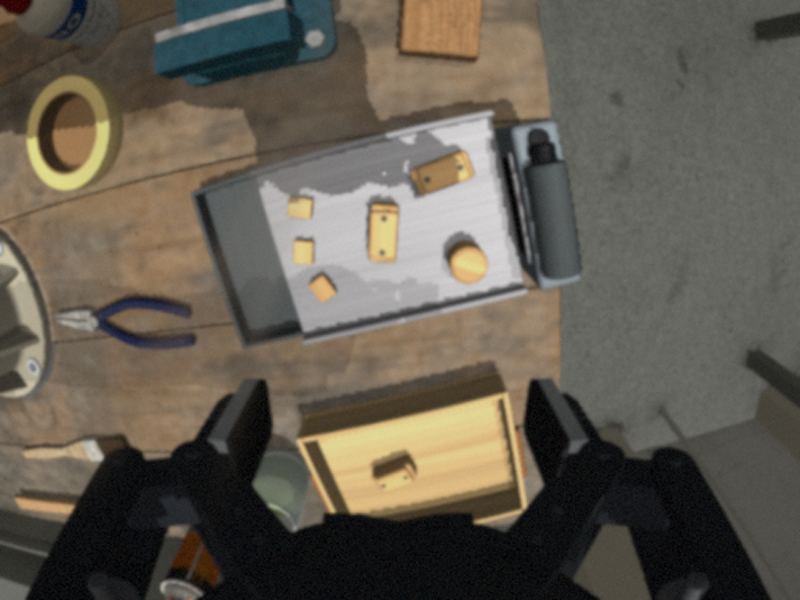

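View pics/t1.png

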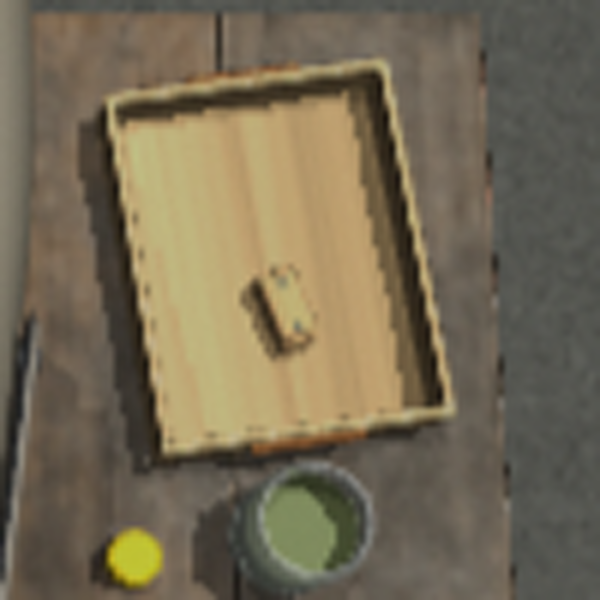

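```bash
cat >> h.py <<'E'
def whit(c,x,y,z):  # x,y in 800x600 view of the wrist picture
    K=c["K"];p=np.array([x*.64-.18-K[0,2],y*.64-.18-K[1,2]]);r=np.hypot(*p);th=r/K[0,0]
    d=c["R"].T@np.r_[p/r*np.sin(th),np.cos(th)];o=-c["R"].T@c["t"]
    return (o+d*(z-o[2])/d[2])[:2]
def plan(x,y,z,yaw):
    from workcell import env
    s=env.get_state();q=s["orientation"];psi=2*np.arctan2(q[2],q[1])
    # turn (tool z) first, then shift
    d=np.array([x,y,z])-s["tcp_pos"]
    c,n=np.cos(yaw),np.sin(yaw)
    print("psi",round(psi,3),"turn",round(psi-yaw,4),"shift after turn",np.round([d[0]*c+d[1]*n,d[0]*n-d[1]*c,-d[2]],4),"j6",round(s["joint_pos"][5],2))
E
python3 - <<'E'
from h import *
c=dict(np.load("w1.npz"))
P={"lip":([(263,182),(302,337)],.035),"wall":([(492,112),(527,291),(194,192),(245,345)],.047),"p1":([(412,168),(468,152),(474,176),(419,194)],.059),"p2":([(369,205),(397,205),(396,262),(369,262)],.059),"knob":([(469,260)],.061),
"chips":([(301,208),(304,251),(322,287)],.044),"totetop":([(300,440),(512,393),(525,512)],.042),"c":([(396,472)],.03)}
for k,(l,z) in P.items(): print(k,[np.round(whit(c,x,y,z),4).tolist() for x,y in l])
f=lambda x,y,z:np.round(hit("top",285+x/6-.42,145+y/6-.42,z)[:2],4).tolist()
print("tote",[f(x,y,.042) for x,y in [(107,98),(385,62),(455,413),(163,455)]],"c",[f(x,y,.03) for x,y in[(258,275),(293,265),(313,335),(283,345)]])
E
```

```text
lip [[0.3986, 0.0709], [0.4061, -0.0556]]
wall [[0.5697, 0.0998], [0.5858, -0.0346], [0.3465, 0.0739], [0.3607, -0.0525]]
p1 [[0.5089, 0.0664], [0.5478, 0.0733], [0.5502, 0.0565], [0.5115, 0.0482]]
p2 [[0.4769, 0.045], [0.4958, 0.0425], [0.4901, 0.0027], [0.4713, 0.0051]]
knob [[0.5411, -0.0015]]
chips [[0.4265, 0.0479], [0.4232, 0.016], [0.432, -0.0133]]
totetop [[0.3846, -0.1515], [0.5725, -0.1258], [0.587, -0.2737]]
c [[0.4636, -0.2069]]
tote [[0.5673, -0.1268], [0.587, -0.2722], [0.4019, -0.2987], [0.3802, -0.1507]] c [[0.4758, -0.2041], [0.4811, -0.2224], [0.4442, -0.2312], [0.4389, -0.2156]]
```

Wrist view: knob at (469,262), pulls at (442,173) and (383,232), chips at (301,208), (304,251), (322,287). Top crop: tote corners at (107,98), (385,62), (455,413), (163,455), with pull_c at about (285,305). The pale knob in the tray is the one wanted. The yellow one is on the bench at (135,557).

```bash
python3 -c "
from h import *
plan(.484,.0225,.06,-.14)"
```

```text
psi -0.128 turn 0.0119 shift after turn [-0.0095 -0.0214  0.1899] j6 1.54
```

>>> carry_out(
  steps=[
    [-0.06,-0.0095,-0.0214,0.01,0,0,0.012],
    [-0.06,0,0,0.05,0,0,0],
    [-0.06,0,0,0.05,0,0,0],
    [-0.06,0,0,0.04,0,0,0],
    [-0.06,0,0,0.025,0,0,0],
    [-0.06,0,0,0.015,0,0,0],
    [-0.06,0,0,0,0,0,0],
  ],
  grip_force=40,
)

```text
clock: 3.25
tcp_pos: [0.4833, 0.021, 0.0597]
orientation: [0.0, 0.997, -0.072, -0.001]
wrist_force: [-0.3, 0.4, 0.2]
finger_gap: 0.0406
```

>>> carry_out(
  steps=[
    [-1,0,0,0,0,0,0],
    [-1,0,0,0,0,0,0],
    [-1,0,0,0,0,0,0],
    [-1,0,0,0,0,0,0],
    [-1,0,0,-0.03,0,0,0],
    [-1,0,0,-0.04,0,0,0],
  ],
)

```text
clock: 4.0
tcp_pos: [0.483, 0.0221, 0.1303]
orientation: [-0.0, 0.997, -0.071, -0.001]
wrist_force: [0.6, 0.1, -0.6]
finger_gap: 0.0189
```

```bash
python3 -c "
from h import *
plan(.5242,-.1732,.13,.135)"
```

```text
psi -0.142 turn -0.2767 shift after turn [0.0145 0.1991 0.0003] j6 1.59
```

>>> carry_out(
  steps=[
    [-1,0,0,-0.02,0,0,-0.14],
    [-1,0,0,0,0,0,-0.137],
    [-1,0.0036,0.0498,0,0,0,0],
    [-1,0.0036,0.0498,0,0,0,0],
    [-1,0.0036,0.0498,0,0,0,0],
    [-1,0.0036,0.0498,0,0,0,0],
    [-1,0,0,0.04,0,0,0],
    [-1,0,0,0.04,0,0,0],
    [-1,0,0,0.025,0,0,0],
    [-1,0,0,0.01,0,0,0],
    [-1,0,0,0.003,0,0,0],
    [-1,0,0,0,0,0,0],
  ],
)

```text
clock: 5.5
tcp_pos: [0.526, -0.1738, 0.0334]
orientation: [0.0, 0.998, 0.068, 0.001]
wrist_force: [0.4, 0.7, -0.1]
finger_gap: 0.0188
```

>>> carry_out(
  steps=[
    [-1,0,0,0.0025,0,0,0],
    [-1,0,0,0,0,0,0],
    [-0.25,0,0,0,0,0,0],
    [-0.25,0,0,0,0,0,0],
    [-0.25,0,0,-0.03,0,0,0],
    [-0.25,0,0,-0.05,0,0,0],
    [-0.25,0,0,-0.04,0,0,0],
    [-0.25,0,0,0,0,0,0],
  ],
)

```text
clock: 6.5
tcp_pos: [0.5276, -0.1748, 0.1535]
orientation: [0.002, 0.998, 0.067, 0.003]
wrist_force: [0.5, -0.6, -0.1]
finger_gap: 0.0321
```

```bash
python3 -c "
from h import *
plan(.5292,.0585,.15,1.77)"
```

```text
psi 0.135 turn -1.635 shift after turn [0.2284 0.0478 0.0035] j6 0.97
```

>>> carry_out(
  steps=[
    [-0.25,0,0,0,0,0,-0.18],
    [-0.25,0,0,0,0,0,-0.18],
    [-0.25,0,0,0,0,0,-0.18],
    [-0.25,0,0,0,0,0,-0.18],
    [-0.25,0,0,0,0,0,-0.18],
    [-0.25,0,0,0,0,0,-0.18],
    [-0.25,0,0,0,0,0,-0.18],
    [-0.25,0,0,0,0,0,-0.18],
    [-0.25,0,0,0,0,0,-0.18],
    [-0.25,0,0,0,0,0,-0.015],
    [-0.25,0.0457,0.0096,0,0,0,0],
    [-0.25,0.0457,0.0096,0,0,0,0],
    [-0.25,0.0457,0.0096,0,0,0,0],
    [-0.25,0.0457,0.0096,0,0,0,0],
    [-0.25,0.0457,0.0096,0,0,0,0],
    [-0.25,0,0,0,0,0,0],
  ],
)

```text
clock: 8.5
tcp_pos: [0.5263, 0.0627, 0.1492]
orientation: [-0.0, 0.632, 0.775, -0.0]
wrist_force: [0.8, 0.4, -0.5]
finger_gap: 0.0318
```

Run:
```python
from h import *
from workcell import env
import cv2
plan(.5292,.0585,.064,1.77)
c=env.read_camera("wrist");np.savez("w2.npz",**c)
t=env.read_camera("scene")["color"]
cv2.imwrite("pics/w2.png",np.hstack([cv2.resize(c["color"],(533,400)),cv2.resize(t[160:300,310:420],(267,340))[:400] if 0 else cv2.copyMakeBorder(cv2.resize(t[160:300,310:420],(267,340)),0,60,0,0,0)])[...,::-1])
```

```text
psi 1.772 turn 0.002 shift after turn [-0.0047  0.002   0.0852] j6 -0.23
```

View pics/w2.png

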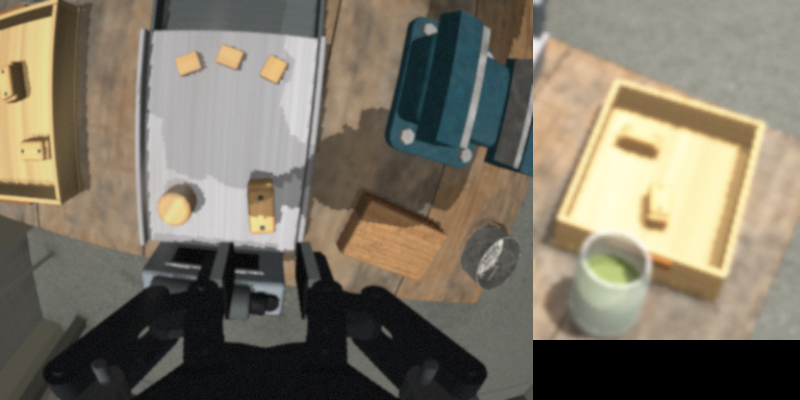

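Pull_b is standing in the tote at (34,150) beside pull_c at (12,82). In the tray are the other pull at (261,207) and the knob at (175,207).

Run:
```python
from h import *
c=dict(np.load("w2.npz"))
f=lambda x,y,z:np.round(whit(c,x*1.501,y*1.501,z),4)
print("p1",[f(x,y,.059) for x,y in[(248,181),(272,180),(274,231),(250,232)]],"knob",f(175,204,.061))
print("walls",[f(x,y,.047) for x,y in[(307,150),(148,150)]],"blk",[f(x,y,.028) for x,y in[(371,192),(446,230),(419,280),(342,247)]],"tin",f(490,254,.038))
print("chips",[f(x,y,.044) for x,y in[(189,63),(230,56),(275,68)]])
```

```text
p1 [array([0.5078, 0.0466]), array([0.5037, 0.0633]), array([0.5428, 0.0732]), array([0.5473, 0.0554])] knob [ 0.5356 -0.0043]
walls [array([0.4788, 0.0851]), array([ 0.5017, -0.0348])] blk [array([0.5048, 0.1523]), array([0.5257, 0.2463]), array([0.5854, 0.2394]), array([0.5608, 0.1418])] tin [0.5397 0.3142]
chips [array([ 0.4314, -0.0137]), array([0.4216, 0.0156]), array([0.4243, 0.0494])]
```

>>> carry_out(
  steps=[
    [-0.25,-0.0045,0.001,0.02,0,0,-0.015],
    [-0.25,0,0,0.03,0,0,0],
    [-0.25,0,0,0.02,0,0,0],
    [-0.25,0,0,0.01,0,0,0],
    [-0.25,0,0,0.005,0,0,0],
    [-0.25,0,0,0,0,0,0],
  ],
)

```text
clock: 9.35
tcp_pos: [0.5286, 0.0549, 0.0644]
orientation: [-0.0, 0.628, 0.778, -0.0]
wrist_force: [-0.1, 0.6, -0.3]
finger_gap: 0.0318
```

>>> carry_out(
  steps=[
    [-1,0,0,0,0,0,0],
    [-1,0,0,0,0,0,0],
    [-1,0,0,0,0,0,0],
    [-1,0,0,-0.02,0,0,0],
    [-1,0,0,-0.04,0,0,0],
    [-1,0,0,-0.03,0,0,0],
  ],
)

```text
clock: 10.1
tcp_pos: [0.5291, 0.0558, 0.1562]
orientation: [0.0, 0.627, 0.779, 0.0]
wrist_force: [1.1, -0.2, -0.8]
finger_gap: 0.0189
```

```bash
python3 -c "
from h import *
plan(.5333,-.2406,.15,1.706)"
```

```text
psi 1.785 turn 0.0792 shift after turn [-0.2943 -0.0357  0.0062] j6 -0.26
```

>>> carry_out(
  steps=[
    [-1,0,0,0,0,0,0.079],
    [-1,-0.049,-0.006,0,0,0,0],
    [-1,-0.049,-0.006,0,0,0,0],
    [-1,-0.049,-0.006,0,0,0,0],
    [-1,-0.049,-0.006,0,0,0,0],
    [-1,-0.049,-0.006,0,0,0,0],
    [-1,-0.049,-0.006,0,0,0,0],
    [-1,0,0,0,0,0,0],
    [-1,0,0,0.04,0,0,0],
    [-1,0,0,0.04,0,0,0],
    [-1,0,0,0.025,0,0,0],
    [-1,0,0,0.01,0,0,0],
    [-1,0,0,0.002,0,0,0],
    [-1,0,0,0,0,0,0],
  ],
)

```text
clock: 11.85
tcp_pos: [0.5336, -0.2406, 0.0389]
orientation: [0.001, 0.658, 0.753, 0.0]
wrist_force: [0.9, -0.3, 0.6]
finger_gap: 0.0191
```

>>> carry_out(
  steps=[
    [-1,0,0,0.0025,0,0,0],
    [-1,0,0,0,0,0,0],
    [-0.25,0,0,0,0,0,0],
    [-0.25,0,0,0,0,0,0],
    [-0.25,0,0,-0.03,0,0,0],
    [-0.25,0,0,-0.05,0,0,0],
    [-0.15,0,0,-0.04,0,0,0],
    [-0.15,0,0,0,0,0,0],
  ],
)

```text
clock: 12.85
tcp_pos: [0.5349, -0.2418, 0.1592]
orientation: [0.004, 0.658, 0.753, 0.001]
wrist_force: [-0.7, -0.0, -0.4]
finger_gap: 0.0361
```

```bash
python3 -c "
from h import *
plan(.539,-.0043,.15,1.706)"
```

```text
psi 1.706 turn 0.0 shift after turn [0.2348 0.0361 0.0092] j6 -0.7
```

>>> carry_out(
  steps=[
    [-0.15,0.047,0.0072,0,0,0,0],
    [-0.15,0.047,0.0072,0,0,0,0],
    [-0.15,0.047,0.0072,0,0,0,0],
    [-0.15,0.047,0.0072,0,0,0,0],
    [-0.15,0.047,0.0072,0,0,0,0],
    [-0.15,0,0,0.01,0,0,0],
    [-0.15,0,0,0,0,0,0],
  ],
)

```text
clock: 13.72
tcp_pos: [0.5357, -0.0028, 0.1436]
orientation: [-0.001, 0.658, 0.753, -0.001]
wrist_force: [-0.4, -1.0, -0.5]
finger_gap: 0.0364
```

```bash
python3 -c "
from h import *
plan(.539,-.0043,.06,1.706)"
```

```text
psi 1.707 turn 0.0005 shift after turn [-0.0019  0.003   0.0836] j6 -0.29
```

>>> carry_out(
  steps=[
    [-0.15,-0.001,0.002,0.02,0,0,0],
    [-0.15,0,0,0.03,0,0,0],
    [-0.15,0,0,0.02,0,0,0],
    [-0.15,0,0,0.01,0,0,0],
    [-0.15,0,0,0.003,0,0,0],
    [-0.15,0,0,0,0,0,0],
  ],
)

```text
clock: 14.48
tcp_pos: [0.5393, -0.004, 0.0627]
orientation: [0.0, 0.658, 0.753, 0.0]
wrist_force: [1.1, 0.1, 0.5]
finger_gap: 0.0362
```

>>> carry_out(
  steps=[
    [-1,0,0,0,0,0,0],
    [-1,0,0,0,0,0,0],
    [-1,0,0,0,0,0,0],
    [-1,0,0,-0.02,0,0,0],
    [-1,0,0,-0.04,0,0,0],
    [-1,0,0,-0.03,0,0,0],
    [-1,0,0,0,0,0,0],
  ],
)

```text
clock: 15.35
tcp_pos: [0.5406, -0.0036, 0.1546]
orientation: [0.002, 0.658, 0.753, 0.001]
wrist_force: [0.0, 0.0, -0.3]
finger_gap: 0.0261
```

```bash
python3 -c "
from h import *
plan(.4201,-.1874,.15,1.706)"
```

```text
psi 1.706 turn 0.0003 shift after turn [-0.1659 -0.1442  0.0046] j6 -0.29
```

>>> carry_out(
  steps=[
    [-1,-0.0415,-0.036,0,0,0,0],
    [-1,-0.0415,-0.036,0,0,0,0],
    [-1,-0.0415,-0.036,0,0,0,0],
    [-1,-0.0415,-0.036,0,0,0,0],
    [-1,0,0,0,0,0,0],
    [-1,0,0,0.04,0,0,0],
    [-1,0,0,0.04,0,0,0],
    [-1,0,0,0.025,0,0,0],
    [-1,0,0,0.01,0,0,0],
    [-1,0,0,0.002,0,0,0],
    [-1,0,0,0,0,0,0],
  ],
)

```text
clock: 16.73
tcp_pos: [0.4193, -0.1875, 0.0359]
orientation: [0.001, 0.658, 0.753, 0.0]
wrist_force: [-0.2, 0.4, -0.4]
finger_gap: 0.0262
```

>>> carry_out(
  steps=[
    [-1,0,0,0.0018,0,0,0],
    [-1,0,0,0,0,0,0],
    [-0.2,0,0,0,0,0,0],
    [-0.2,0,0,0,0,0,0],
    [-0.2,0,0,-0.03,0,0,0],
    [-0.2,0,0,-0.05,0,0,0],
    [1,0,0,-0.06,0,0,0.18],
    [1,0,0,-0.06,0,0,0.18],
    [1,0,0,0,0,0,0.18],
    [1,0,0,0,0,0,0.18],
    [1,0,0,0,0,0,0.18],
    [1,0,0,0,0,0,0.18],
    [1,0,0,0,0,0,0.18],
    [1,0,0,0,0,0,0.18],
    [1,0,0,0,0,0,0.18],
    [1,0,0,0,0,0,0.18],
    [1,0,0,0,0,0,0.106],
    [1,0,0,0,0,0,0],
  ],
)

```text
clock: 18.98
tcp_pos: [0.4185, -0.1873, 0.2334]
orientation: [-0.0, 0.995, -0.099, -0.0]
wrist_force: [0.7, 0.6, -1.6]
finger_gap: 0.0852
```

```bash
python3 -c "
from h import *
plan(.5455,.1945,.2,-.2)"
```

```text
psi -0.199 turn 0.0011 shift after turn [ 0.0486 -0.3995  0.0334] j6 1.17
```

>>> carry_out(
  steps=[
    [1,0.007,-0.057,0,0,0,0],
    [1,0.007,-0.057,0,0,0,0],
    [1,0.007,-0.057,0,0,0,0],
    [1,0.007,-0.057,0,0,0,0],
    [1,0.007,-0.057,0,0,0,0],
    [1,0.007,-0.057,0,0,0,0],
    [1,0.007,-0.057,0,0,0,0],
    [1,0,0,0.03,0,0,0],
    [1,0,0,0,0,0,0],
    [1,0,0,0,0,0,0],
  ],
)

```text
clock: 20.23
tcp_pos: [0.5458, 0.1934, 0.204]
orientation: [0.0, 0.995, -0.1, -0.0]
wrist_force: [-0.0, 0.5, 0.5]
finger_gap: 0.0853
```

Run:
```python
from h import *
from workcell import env
import cv2
plan(.5455,.1945,.1,-.2)
c=env.read_camera("wrist");np.savez("w3.npz",**c)
t=env.read_camera("top")["color"]
cv2.imwrite("pics/w3.png",np.hstack([cv2.resize(c["color"],(533,400)),cv2.resize(t[150:240,300:360],(267,400),interpolation=cv2.INTER_CUBIC)])[...,::-1])
```

```text
psi -0.2 turn 0.0001 shift after turn [-0.0006 -0.001   0.104 ] j6 1.97
```

View pics/w3.png

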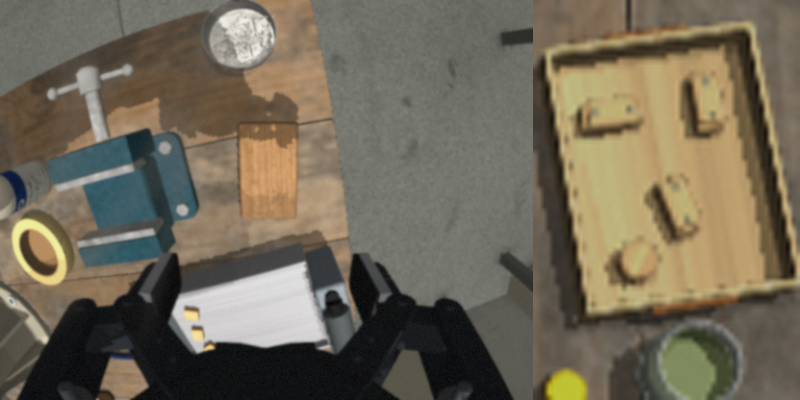

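All four pieces stand apart in the tote: pulls at (610,112), (706,100), (680,205) and the knob at (635,260). The block is at (268,170) and the tin at (240,35). Next I'll refine the block position.

Run:
```python
from h import *
c=dict(np.load("w3.npz"))
p=np.array([whit(c,x*1.501,y*1.501,.028) for x,y in[(239,123),(297,124),(297,217),(240,216)]]);print(p.round(4),p.mean(0))
d=p[0]-p[3];e=p[1]-p[2];print(np.arctan2(-d[0],d[1]),np.arctan2(-e[0],e[1]))
plan(*p.mean(0),.06,-.2)
```

```text
[[0.5321 0.2526]
 [0.5869 0.2405]
 [0.5703 0.1451]
 [0.5118 0.1582]] [0.55026848 0.19909595]
-0.2110678723143606 -0.1722154147713219
psi -0.201 turn -0.0008 shift after turn [ 0.0025 -0.0065  0.1448] j6 1.97
```

>>> carry_out(
  steps=[
    [1,0.002,-0.004,0.02,0,0,0],
    [1,0,0,0.05,0,0,0],
    [1,0,0,0.05,0,0,0],
    [1,0,0,0.03,0,0,0],
    [1,0,0,0.015,0,0,0],
    [1,0,0,0.009,0,0,0],
    [1,0,0,0,0,0,0],
    [1,0,0,0,0,0,0],
  ],
)

```text
clock: 21.32
tcp_pos: [0.5497, 0.1976, 0.0308]
orientation: [-0.0, 0.995, -0.1, 0.001]
wrist_force: [0.3, 0.5, -0.3]
finger_gap: 0.085
```

>>> carry_out(
  steps=[
    [1,0,0,0.002,0,0,0],
    [-1,0,0,0,0,0,0],
    [-1,0,0,0,0,0,0],
    [-1,0,0,0,0,0,0],
    [-1,0,0,0,0,0,0],
    [-1,0,0,0,0,0,0],
  ],
  grip_force=70,
)

```text
clock: 22.08
tcp_pos: [0.5492, 0.1976, 0.0281]
orientation: [-0.0, 0.995, -0.1, 0.001]
wrist_force: [-0.4, 1.4, 5.8]
finger_gap: 0.0565
```

>>> carry_out(
  steps=[
    [-1,0,0,-0.02,0,0,0],
    [-1,0,0,-0.04,0,0,0],
    [-1,0,0,-0.05,0,0,0],
    [-1,0,0,-0.03,0,0,0],
    [-1,0,0,0,0,0,0],
    [-1,0,0,0,0,0,0],
  ],
)

```text
clock: 22.82
tcp_pos: [0.5479, 0.1972, 0.1661]
orientation: [0.0, 0.995, -0.1, -0.001]
wrist_force: [-0.5, 0.1, -0.7]
finger_gap: 0.057
```

Run:
```python
from h import *
from workcell import env
import cv2
plan(.5,.0258,.17,.115)
c=env.read_camera("wrist");np.savez("w4.npz",**c)
t=env.read_camera("scene")["color"]
cv2.imwrite("pics/w4.png",np.hstack([cv2.resize(c["color"],(533,400)),cv2.resize(t[110:260,200:300],(267,400),interpolation=cv2.INTER_CUBIC)])[...,::-1])
```

```text
psi -0.2 turn -0.315 shift after turn [-0.0673  0.1648 -0.0039] j6 1.98
```

View pics/w4.png

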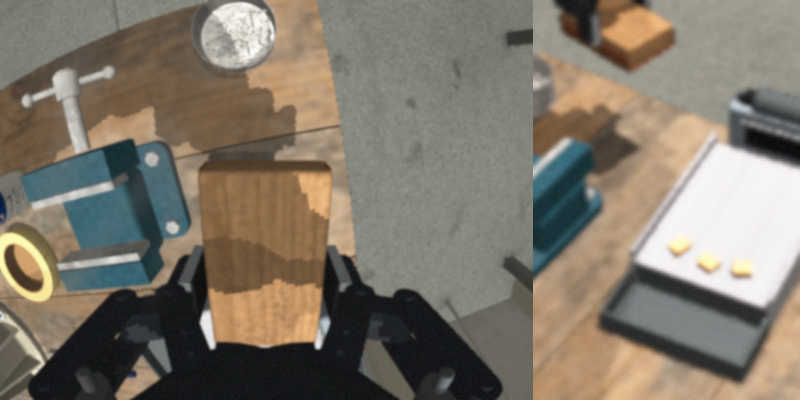

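The block is held level at (268,255) on the left. On the right the three chips are still on the tray at (680,245), (708,262), (741,268).

>>> carry_out(
  steps=[
    [-1,0,0,0,0,0,-0.1575],
    [-1,0,0,0,0,0,-0.1575],
    [-1,-0.0158,0.041,0,0,0,0],
    [-1,-0.0158,0.041,0,0,0,0],
    [-1,-0.0158,0.041,0,0,0,0],
    [-1,-0.0158,0.041,0,0,0,0],
    [-1,0,0,0,0,0,0],
    [-1,0,0,0,0,0,0],
    [-1,0,0,0.04,0,0,0],
    [-1,0,0,0.03,0,0,0],
    [-1,0,0,0,0,0,0],
    [-1,0,0,0,0,0,0],
  ],
)

```text
clock: 24.42
tcp_pos: [0.5054, 0.028, 0.0982]
orientation: [0.0, 0.998, 0.058, 0.0]
wrist_force: [-0.7, 0.2, -0.4]
finger_gap: 0.0569
```

Run:
```python
from h import *
plan(.5036,.0257,.065,.115)
```

```text
psi 0.116 turn 0.0013 shift after turn [-0.002   0.0021  0.0332] j6 1.35
```

>>> carry_out(
  steps=[
    [-1,-0.002,0.002,0.015,0,0,0],
    [-1,0,0,0.012,0,0,0],
    [-1,0,0,0.005,0,0,0],
    [-1,0,0,0,0,0,0],
    [-1,0,0,0,0,0,0],
  ],
)

```text
clock: 25.05
tcp_pos: [0.5032, 0.025, 0.0657]
orientation: [0.0, 0.998, 0.057, 0.0]
wrist_force: [-0.1, 0.2, -0.4]
finger_gap: 0.0566
```

>>> carry_out(
  steps=[
    [-1,-0.006,0,0,0,0,0],
    [-1,-0.006,0,0,0,0,0],
    [-1,-0.006,0,0,0,0,0],
    [-1,-0.006,0,0,0,0,0],
    [-1,-0.006,0,0,0,0,0],
    [-1,-0.006,0,0,0,0,0],
    [-1,-0.006,0,0,0,0,0],
    [-1,-0.006,0,0,0,0,0],
    [-1,-0.006,0,0,0,0,0],
    [-1,-0.006,0,0,0,0,0],
    [-1,-0.006,0,0,0,0,0],
    [-1,-0.006,0,0,0,0,0],
    [-1,-0.006,0,0,0,0,0],
    [-1,-0.006,0,0,0,0,0],
    [-1,-0.006,0,0,0,0,0],
    [-1,-0.006,0,0,0,0,0],
    [-1,0,0,0,0,0,0],
    [-1,0,0,0,0,0,0],
  ],
)

```text
clock: 27.3
tcp_pos: [0.4079, 0.014, 0.0656]
orientation: [0.0, 0.998, 0.057, 0.0]
wrist_force: [1.6, 0.6, -0.8]
finger_gap: 0.057
```

>>> carry_out(
  steps=[
    [-1,0,0,-0.03,0,0,0],
    [-1,0,0,-0.05,0,0,0],
    [-1,0,0,-0.03,0,0,0],
    [-1,0.05,0,0,0,0,0],
    [-1,0.05,0,0,0,0,0],
    [-1,0.04,0,0,0,0,0],
    [-1,0,0,0,0,0,0],
    [-1,0,0,0,0,0,0],
  ],
)

```text
clock: 28.3
tcp_pos: [0.5459, 0.0302, 0.1749]
orientation: [-0.0, 0.998, 0.058, -0.001]
wrist_force: [-0.5, 0.0, -0.5]
finger_gap: 0.0566
```

Run:
```python
from h import *
from workcell import env
import cv2
plan(.5485,.1975,.17,-.2)
t=env.read_camera("scene")["color"][150:260,200:340]
u=env.read_camera("top")["color"][190:250,215:300]
cv2.imwrite("pics/s5.png",np.hstack([cv2.resize(t,(420,330),interpolation=cv2.INTER_CUBIC),cv2.resize(u,(380,330),interpolation=cv2.INTER_CUBIC)])[...,::-1])
```

```text
psi 0.115 turn 0.3152 shift after turn [-0.0307 -0.1645  0.0049] j6 1.36
```

View pics/s5.png

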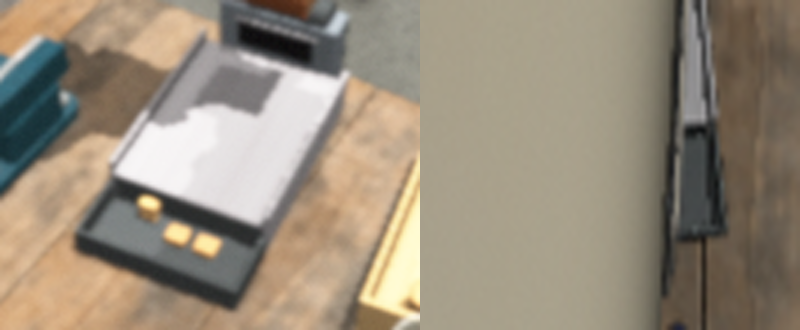

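The tray is clear and all three chips are in the pan at (149,207), (178,234), (207,244) in the left half. The first one stands tilted. The top view is blocked by the arm.

>>> carry_out(
  steps=[
    [-1,0,0,0,0,0,0.1576],
    [-1,0,0,0,0,0,0.1576],
    [-1,-0.0077,-0.0411,0,0,0,0],
    [-1,-0.0077,-0.0411,0,0,0,0],
    [-1,-0.0077,-0.0411,0,0,0,0],
    [-1,-0.0077,-0.0411,0,0,0,0],
    [-1,0,0,0,0,0,0],
    [-1,0,0,0.05,0,0,0],
    [-1,0,0,0.04,0,0,0],
    [-1,0,0,0.03,0,0,0],
    [-1,0,0,0.015,0,0,0],
    [-1,0,0,0,0,0,0],
    [-1,0,0,0,0,0,0],
  ],
)

```text
clock: 30.02
tcp_pos: [0.5502, 0.1972, 0.0419]
orientation: [-0.0, 0.995, -0.1, 0.001]
wrist_force: [0.4, 0.8, -1.1]
finger_gap: 0.0571
```

>>> carry_out(
  steps=[
    [-1,0,0,0.008,0,0,0],
    [-1,0,0,0.004,0,0,0],
    [-1,0,0,0.001,0,0,0],
    [-1,0,0,0,0,0,0],
    [-1,0,0,0,0,0,0],
  ],
)

```text
clock: 30.65
tcp_pos: [0.5494, 0.1974, 0.0282]
orientation: [-0.0, 0.995, -0.1, 0.0]
wrist_force: [-0.7, -0.9, 6.2]
finger_gap: 0.0572
```

Touchdown. Release, rise and retreat to look.

>>> carry_out(
  steps=[
    [1,0,0,0,0,0,0],
    [1,0,0,0,0,0,0],
    [1,0,0,0,0,0,0],
    [1,0,0,0,0,0,0],
    [1,0,0,-0.02,0,0,0],
    [1,0,0,-0.04,0,0,0],
    [1,0,0,-0.06,0,0,0],
    [1,0,0,-0.06,0,0,0],
    [1,0,0,-0.06,0,0,0],
    [1,0,0.05,0,0,0,0],
    [1,0,0.05,0,0,0,0],
    [1,0,0.05,0,0,0,0],
    [1,-0.05,0.03,0,0,0,0],
    [1,0,0,0,0,0,0],
    [1,0,0,0,0,0,0],
  ],
)

```text
clock: 32.52
tcp_pos: [0.4649, 0.0308, 0.268]
orientation: [-0.0, 0.995, -0.1, 0.001]
wrist_force: [-0.0, -0.0, -0.1]
finger_gap: 0.0853
```

Run:
```python
from workcell import env
import cv2,numpy as np
R=lambda a,w,h:cv2.resize(a,(w,h),interpolation=cv2.INTER_CUBIC)
w=env.read_camera("wrist")["color"];s=env.read_camera("scene")["color"];s2=s[195:255,215:295];t=env.read_camera("top")["color"][135:240,140:370]
a=np.hstack([R(w,427,320),R(s2,373,320)]);b=np.hstack([R(t,600,274),R(s[180:290,310:415],200,274)])
cv2.imwrite("pics/f.png",np.vstack([a,b])[...,::-1])
```

```text
(no output)
```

View pics/f.png

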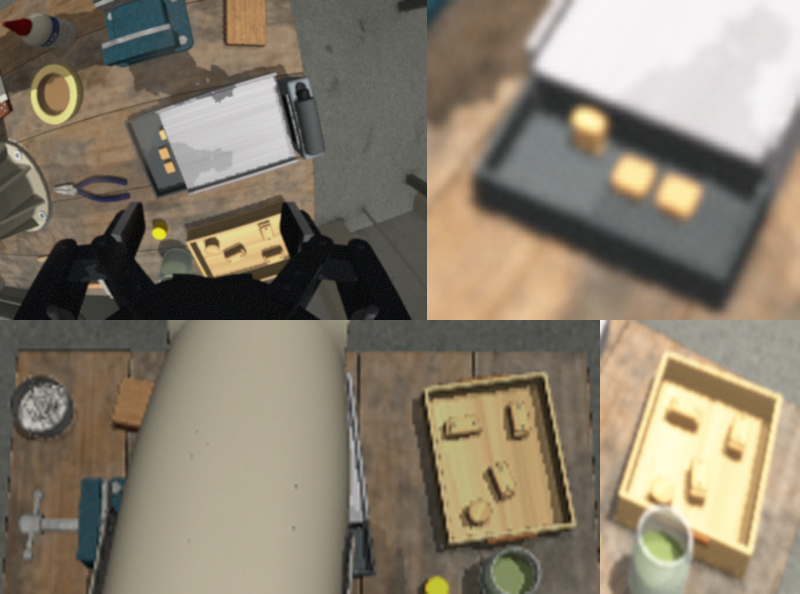

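All three chips are in the pan at (588,128), (633,177), (679,195) in the top right part; the first stands on edge at rest. The block lies flat at (245,22), the tin has not visibly moved, and all four pieces are upright in the tote.

```bash
python3 -c "
from workcell import env
env.hand_in()"
```

```text
the job is handed in; nothing more can be done
```

The job is done and handed in, with the robot clock at about 32.5 s of the 72 s allowed. I stood both pulls and the pale knob on the tote floor beside the existing pull. Then I swept the three chips over the lip into the pan with the held block, and laid the block back flat in its original place.

My last pictures showed:
- **Tote:** all four pieces were upright and apart from each other.
- **Chips:** all three were in the pan and the tray was empty. One chip stands on its edge near the lip wall; I put its origin at about 15 mm above the bench, under the 29 mm limit, but estimated this from the picture, not measured it.
- **Block and tin:** the block looked flat, though part of it was cut off at the picture edge or hidden by the arm. The tin had not visibly moved.
- **Gripper:** it was open and clear of everything.

The camera position estimates disagreed with each other by about 3–5 mm. All four grasps held despite that.

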